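Rock the ball sorter's gate and feed the other bin

ROBOT

A 6-joint arm with a two-finger parallel gripper is mounted at the origin on the work surface. World frame = base frame: x ahead of the robot, y to its left, z up, the work surface at z = 0. Lengths are in m, angles in rad, forces in N, time in s.
With the tool pointing down it reaches from about 0.275 to 0.825 m from the base axis. Payload 5.2 kg.
Tool frame: the origin (TCP) lies at the very end of the fingers, on their centre line; the grasp point (between the pads) lies pinch_z behind it (pinch_z is the distance from the TCP to the grasp point, in m); z points along the fingers, y is the direction in which the jaws open and shut (so a half turn about z gives the same grasp; the last joint's range is limited). The gripper opens to 93 mm and grips with 3 to 60 N. Pads are 15 mm wide; open, the fingers measure 128 mm over their backs; the gripper's body (75 mm by 188 mm) begins 65 mm behind the grasp point.
Start: joints at [1.065, 0.259, 1.535, -0, 1.348, -0.203], TCP at [0.164, 0.525, 0.219] pointing down, gripper open.
Joint ranges: [-3.14, 3.14], [-0.91, 2.08], [0.19, 2.58], [-1.22, 4.36], [0.22, 2.71], [-3.12, 3.12]. Speed limits (rad/s): [2.57, 2.57, 3.14, 3.14, 3.14, 3.14].

INTERFACE

Orientations are given as a unit quaternion [x, y, z, w].
In Python, from workcell import get_obs, read_camera, camera_params, finish_job, pinch_z gives the robot as it stands.
- The arm moves only by the shell command python3 -m inch 'ROWS' [OPENING] [FORCE]. ROWS is JSON, a list of rows, each an object of numbers: "tx", "ty", "tz": the shift along the tool's x, y, z in cm; "turn": the turn about the tool's z in rad. In form: [{"tx": .., "ty": .., "tz": .., "turn": ..}, ...]. A call has exactly 8 rows; each row is the pose to reach, as a shift and turn from the pose commanded when the call began, along the tool's axes at that moment; what a row does not reach only later rows make up. A row lasts 1/12 s, in which the tool goes at most 41.7 mm and 7.16 degrees, less where a joint would pass 70% of its speed; a pose out of reach is approached as far as the arm can. A call with a gripper value outside its range is refused whole. OPENING is the finger opening in cm, from 0 to 9.3, set as the call begins (- or left out, the last holds). The fingers move at their own pace and stop on an object; FORCE is the grip in N (left out, the last holds). Time passes only in rows, so rows that repeat a pose let the fingers close, or fill a call up. It gives the time, the measured TCP pose, the force and the opening at its end, in the units of the state.
- get_obs(): the state, without advancing time (a new reading comes with each control period).
- read_camera(name): name is "scene" or "side" or "wrist"; returns the picture (384x512x3 uint8, red, green, blue); there is no depth.
- camera_params(name): a dict with "fx", "fy", "cx", "cy" (pixels), "extrinsics" (4x4, takes a point from camera to world coordinates). Camera axes: x right, y down, z forward; pixel columns grow to the right and rows downward; lengths in m; the calibration is good to about 2 mm. A picture is of the moment at which its call begins: read the wrist's pose just before it. camera_params takes no time and is no camera call; for the wrist camera it gives the pose at the moment of the call.
- finish_job(): hands the job in, once; it reports no verdict.
The state is a dict: "clock": time; "joint_pos": joint angles; "dq": joint speeds; "effort": joint torques, N m; "ee_pos": TCP position; "ee_rot": TCP orientation; "contact_force": force on the tool from outside, world axes, zero at the start; "moment": the same for the moment, N m; "opening": opening from 0.0 (shut) to 1.0 (fully open).
Only numpy, scipy, OpenCV 4.12 (cv2) and the standard library are available. Lean on these libraries where they do the work, as an engineer would, in place of code of your own. Each camera call takes 0.05 s, during which the arm holds its last target.

TASK

The seesaw gate of the ball sorter is tipped towards the wrong bin. Rock it over its pivot with a fingertip, for instance by pressing its raised end down, so that it stays tipped the other way; only then push both steel balls waiting on the feed rails forward over the hump, so that they roll down the gate and the chute on that side into the bin there. Do not lift the balls off the rails or guide them by hand once they have dropped from the rails, and leave everything else on the bench where it is.

Things in the scene. Friction and masses are not known exactly. Their poses are not given: they have to be found in the camera images.
- sorter: The fixed ball sorter, 530 mm wide, green frame, aluminium chutes and bins. Origin on the bench under the gate's middle; x points from the feed rails to the gate (roughly away from the robot), y to the LEFT bin, z up. Balls that pass the rails' hump roll on by themselves: onto the gate's middle, to its low end, down the fixed chute, into that bin. Highest part: the gate's weight block, z 190 mm.
- gate (a joint): Tilt of the seesaw gate, a steel trough 200 mm long along the sorter's y, 48 mm wide, pivot at z = 115 mm. +0.2 rad: left (+y) end down on its stop; -0.2: right end down; it starts at either. A dark block 60 mm wide on the middle of its far wall, top 72 mm above the pivot, makes it top-heavy: past level (0) it falls over by itself and stays. Takes 1 to 2 N at a tab.
- left_tab (a point): Middle of the top face of the press tab at the gate's left (+y) end: flat steel, 40 mm along x by 30 mm along y, 4 mm thick, on the trough's far (+x) side, 46 mm from the gate's centre line, 84 mm from the pivot and 29 mm above it in the gate's frame. Top at z = 127 mm when down, 160 mm when raised. Axes turn with the gate.
- right_tab (a point): The same at the gate's right (-y) end.
- ball_front_center (a point): Centre of the front steel ball, polished and oiled, 32 mm diameter, 134 g, resting on the feed rails about 80 mm before the gate's middle (sorter x = -80 mm), centre z about 170 mm.
- ball_rear_center (a point): Centre of the rear steel ball, same size, on the rails right behind the front one (sorter x = -113 mm), touching or nearly so. Pushing it forward pushes the front one ahead of it.
- left_bin (a point): Middle of the floor of the left (+y) bin, 18 mm above the bench: open aluminium box, inner 98 x 88 mm, rim at z = 72 to 115 mm, 219 mm from the gate's middle.
- right_bin (a point): The same for the right (-y) bin.
- pulley: Bystander, leave alone: loose aluminium belt pulley, 72 mm diameter, 34 mm high, lying on the bench right of the feed rails. Origin at its underside.
- bearing_a: Bystander: loose ball bearing, 42 mm diameter, 13 mm high, lying left of the feed rails. Origin at its underside.
- bearing_b: Bystander: a second bearing of the same size, left of the feed rails. Origin at its underside.
- jar: Bystander: closed glass jar, 60 mm diameter, 75 mm high, standing to the left of the feed rails. Origin at its underside.
- drum: Bystander: upright open steel tube, 90 mm diameter, 170 mm high, on the bench beside the left bin. Origin at its underside.
- wrench: Bystander: steel wrench lying on the bench to the right, nearer the robot.
- screwdriver: Bystander: screwdriver lying on the bench to the left, nearer the robot.
- rail_crest (a point): Crest of the hump on the feed rails, midway between them, at the rods' top, z = 161 mm, 45 mm before the gate's middle (sorter x = -45). Rails: two 6 mm steel rods 20 mm apart along the sorter's x, from x = -160 to their open end at -22 mm. Their tops are at z 155 mm in the hollow (x = -96) where the balls wait and 161 mm at the rear end. Nothing stands above the rails but the balls.
There are look-alikes about, which are no part of the job. What is shaped like the part that bears ball_rear_center but brown or turquoise is not meant.

How it is judged:
On the way, in this order (a step that is already met when the one before it is completed fails the run):
1. the gate is rocked over onto its other stop while both balls still wait on the rails (distance of left_tab from where it was at the start of the episode above 0.02 m and (value of joint gate above 0.17 rad or value of joint gate below -0.17 rad) and x of each of ball_front_center, ball_rear_center in the frame of sorter below -0.05 m), for 0.3 s.
2. both balls are in the bin on the gate's new low side (((value of joint gate above 0.17 rad and y of ball_front_center in the frame of sorter between 0.168 and 0.27 m and x of ball_front_center in the frame of sorter between -0.055 and 0.055 m and height (world z) of each of ball_front_center, ball_rear_center below 0.065 m and y of ball_rear_center in the frame of sorter between 0.168 and 0.27 m and x of ball_rear_center in the frame of sorter between -0.055 and 0.055 m) or (value of joint gate below -0.17 rad and y of ball_front_center in the frame of sorter between -0.27 and -0.168 m and x of ball_front_center in the frame of sorter between -0.055 and 0.055 m and height (world z) of each of ball_front_center, ball_rear_center below 0.065 m and y of ball_rear_center in the frame of sorter between -0.27 and -0.168 m and x of ball_rear_center in the frame of sorter between -0.055 and 0.055 m))), for 0.2 s.
At the end, for the whole second after the job is handed in: The gate lies within 0.03 rad of the stop opposite to the one it started on, and both balls lie at rest (under 80 mm/s) in the bin on the gate's low side (distance of left_tab from where it was at the start of the episode above 0.02 m and ((value of joint gate above 0.17 rad and y of ball_front_center in the frame of sorter between 0.168 and 0.27 m and x of ball_front_center in the frame of sorter between -0.055 and 0.055 m and height (world z) of each of ball_front_center, ball_rear_center below 0.065 m and y of ball_rear_center in the frame of sorter between 0.168 and 0.27 m and x of ball_rear_center in the frame of sorter between -0.055 and 0.055 m) or (value of joint gate below -0.17 rad and y of ball_front_center in the frame of sorter between -0.27 and -0.168 m and x of ball_front_center in the frame of sorter between -0.055 and 0.055 m and height (world z) of each of ball_front_center, ball_rear_center below 0.065 m and y of ball_rear_center in the frame of sorter between -0.27 and -0.168 m and x of ball_rear_center in the frame of sorter between -0.055 and 0.055 m)) and linear speed of each of ball_front, ball_rear below 0.08 m/s); the robot touches nothing.
It fails at once if a ball is lifted (more than about 30 mm) off the rails (height (world z) of any of ball_front_center, ball_rear_center above 0.2 m).
It fails at once if a ball is carried or guided by the hand after it has left the rails ((height (world z) of ball_front_center below 0.15 m and contact force between the fingers and ball_front above 0.5 N) or (height (world z) of ball_rear_center below 0.15 m and contact force between the fingers and ball_rear above 0.5 N)).
It fails at once if something else on the bench is moved by more than 20 mm (distance of any of pulley, bearing_a, bearing_b, jar, drum, wrench, screwdriver from where it was at the start of the episode above 0.02 m).
It also fails if it takes over 48 s, if anything falls off the work surface, if the arm or the gripper's body presses on something with over 40 N, if the wrist force passes 120 N, or if a joint passes its speed limit or range.

## Working session

There is one attempt and no reset: what is moved stays moved. The work goes in short steps, Python scripts to look and compute and a shell command to move; the robot and the scene stay as the last step left them, time stands still between calls to the robot, and variables do not carry over. Pictures are saved under pics/ and viewed, and the job is handed in when it is done.

```bash
ls; mkdir -p pics
python3 - <<'E'
from workcell import *
import cv2, numpy as np
o=get_obs(); print(o)
print(pinch_z() if callable(pinch_z) else pinch_z)
for n in ["scene","side","wrist"]:
    p=camera_params(n); print(n,p["fx"],p["cx"],p["cy"],np.round(p["extrinsics"],3).tolist())
    im=read_camera(n); cv2.imwrite(f"pics/{n}0.png",im[:,:,::-1])
E
```

```text
pics
{'clock': 0.0, 'joint_pos': array([ 1.06517072e+00,  2.59322971e-01,  1.53607744e+00, -1.67009031e-05,
        1.34802809e+00, -2.02785814e-01]), 'dq': array([-0.0024566 ,  0.00044047,  0.00295931,  0.00062094,  0.0004759 ,
       -0.00173797]), 'effort': array([ 1.18700813e-03, -4.37296700e+01, -2.84016734e+01,  7.22135953e-02,
        4.12136642e-02, -1.96671535e-04]), 'ee_pos': array([0.16372759, 0.52448044, 0.21783078]), 'ee_rot': array([ 1.50840039e-01,  9.88557758e-01, -8.63763249e-04, -3.10740009e-04]), 'contact_force': array([-0.36031083, -0.26001094,  0.27182039]), 'moment': array([ 0.02977748, -0.02777178,  0.02554928]), 'opening': 0.9978196476251542}
0.0188
scene 392.3271635018149 259.83548478050403 191.88077204566622 [[0.66, 0.394, -0.64, 1.206], [0.751, -0.36, 0.554, -0.591], [-0.012, -0.846, -0.533, 0.724], [0.0, 0.0, 0.0, 1.0]]
side 408.5117829598781 260.6021559341261 193.47228380330242 [[0.864, -0.333, 0.377, 0.106], [-0.503, -0.542, 0.673, -0.691], [-0.02, -0.772, -0.636, 0.768], [0.0, 0.0, 0.0, 1.0]]
wrist 292.92614419795825 260.66394258731407 186.12107737318277 [[0.298, 0.92, 0.256, 0.094], [0.954, -0.287, -0.082, 0.547], [-0.002, 0.268, -0.963, 0.384], [0.0, 0.0, 0.0, 1.0]]
```

View pics/scene0.png

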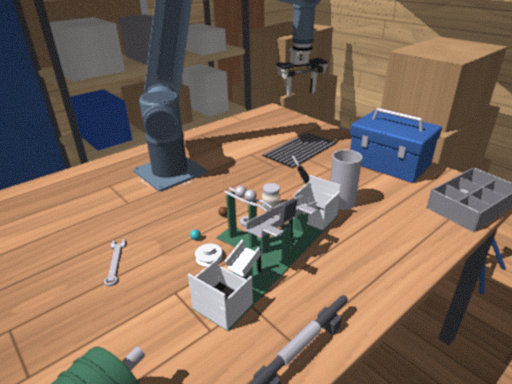

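View pics/side0.png

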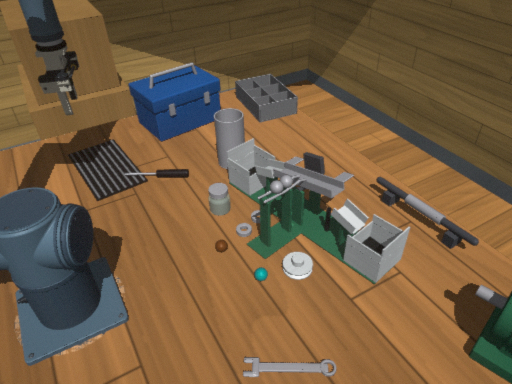

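View pics/wrist0.png

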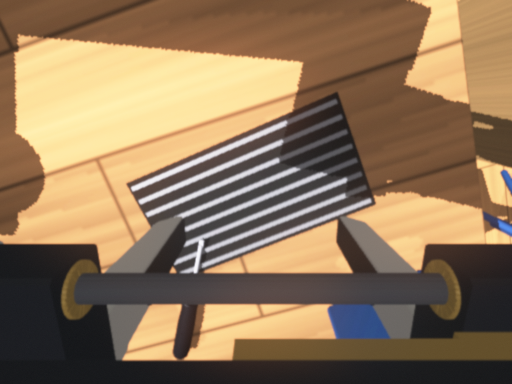

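Balls: two steel ones on the rails (side ~(277,186) and (286,180)), one brown at (221,245) and one turquoise at (261,273) on the bench. The steel pair on the rails fits the description. I'll confirm it in enlarged crops.

Run:
```python
import cv2
a=cv2.imread("pics/side0.png")[120:290,210:420]; cv2.imwrite("pics/side0c.png",cv2.resize(a,None,fx=3.5,fy=3.5,interpolation=cv2.INTER_CUBIC))
a=cv2.imread("pics/scene0.png")[140:330,180:370]; cv2.imwrite("pics/scene0c.png",cv2.resize(a,None,fx=3.1,fy=3.1,interpolation=cv2.INTER_CUBIC))
```

```text
(no output)
```

View pics/side0c.png

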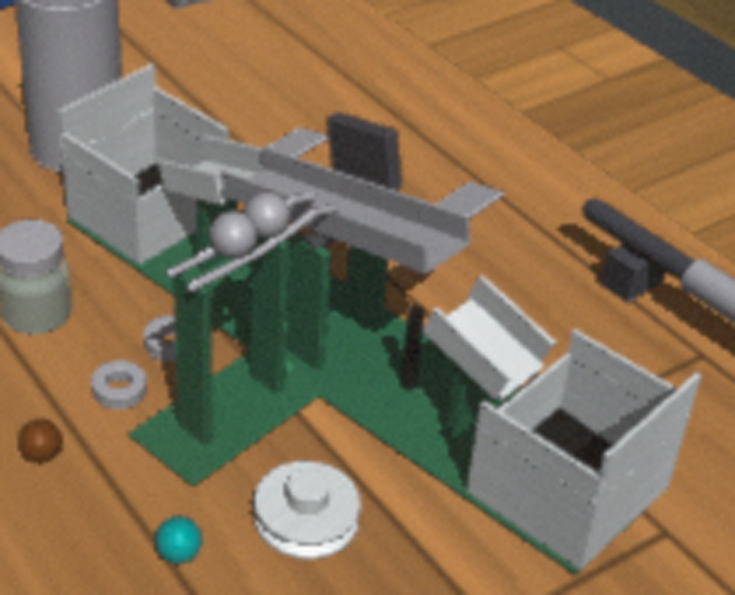

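View pics/scene0c.png

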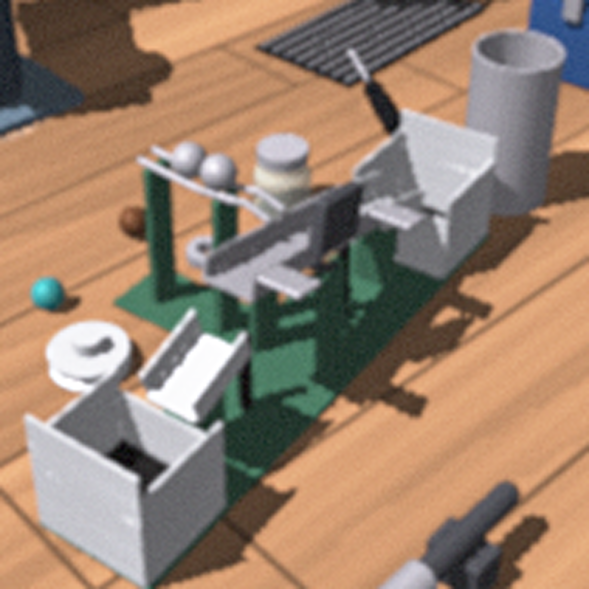

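The crops confirm it: the steel balls sit on the rails (side crop (233,233) and (268,214)), and the brown and turquoise balls are on the bench. The gate's left end is down and the right tab is raised (side crop ~(470,198)), so I need to press the right tab. Next I fit the sorter pose.

```bash
cat > h.py <<'E'
import numpy as np, cv2
from workcell import *
from scipy.optimize import least_squares
from scipy.spatial.transform import Rotation as R
def tab(s,g):  # s=+1 left
    y,z=84*s,29; c,n=np.cos(g),np.sin(g)
    return [46,y*c+z*n,115+z*c-y*n]
def s2w(p,s):
    p=np.asarray(p,float)/1000; c,n=np.cos(s[2]),np.sin(s[2])
    return np.array([s[0]+c*p[0]-n*p[1],s[1]+n*p[0]+c*p[1],p[2]])
def proj(name,P):
    k=camera_params(name); T=np.linalg.inv(k["extrinsics"]); q=T[:3,:3]@P+T[:3,3]
    return np.array([k["fx"]*q[0]/q[2]+k["cx"],k["fy"]*q[1]/q[2]+k["cy"]])
def fit(obs,z0):
    f=lambda s: np.concatenate([proj(n,s2w(p,s))-uv for n,p,uv in obs])
    return least_squares(f,z0),f
def totool(P,quat=None,pos=None):
    o=get_obs(); r=R.from_quat(o["ee_rot"] if quat is None else quat); return r.inv().apply(np.asarray(P)-(o["ee_pos"] if pos is None else pos))*100
E
python3 - <<'E'
from h import *
B=[(-113,0,170),(-80,0,170),tab(-1,.2),tab(1,.2)]
c=lambda u,v,k,a,b:np.array([u/k+a,v/k+b])
S=[c(*p,3.5,210,120) for p in [(233,233),(268,214),(470,198),(296,145)]]
C=[c(*p,3.1,180,140) for p in [(187,159),(218,170),(288,281),(392,212)]]
obs=[("side",p,u) for p,u in zip(B,S)]+[("scene",p,u) for p,u in zip(B,C)]
r,f=fit(obs,[.5,0,0]); print(r.x, np.round(r.fun.reshape(-1,2),1).tolist())
for n,p in [("rb",tab(-1,.2)),("rb-",tab(-1,-.2)),("rear",(-113,0,170)),("crest",(-45,0,161)),("origin",(0,0,0))]: print(n,s2w(p,r.x))
o=get_obs();print(R.from_quat(o["ee_rot"]).as_matrix())
E
```

```text
[ 0.61447293 -0.031227    0.22459312] [[-0.4, 0.3], [-0.6, -0.3], [-0.1, -1.0], [0.2, -1.9], [-1.0, 0.5], [-1.1, 0.8], [-0.3, -0.1], [0.9, 0.8]]
rb [ 0.67636922 -0.09562361  0.16011015]
rb- [ 0.67893546 -0.10685703  0.12673371]
rear [ 0.50431095 -0.05639319  0.17      ]
crest [ 0.57060311 -0.04124893  0.161     ]
origin [ 0.61447293 -0.031227    0.        ]
[[-9.54511178e-01  2.98174358e-01 -6.80456876e-04]
 [ 2.98174980e-01  9.54510519e-01 -1.16204887e-03]
 [ 3.03010071e-04 -1.31208385e-03 -9.99999093e-01]]
```

```bash
cat >> h.py <<'E'
SP=[0.61447,-0.03123,0.22459]
E
python3 - <<'E'
from h import *
P=s2w((50,-90,235),SP); print(P, totool(P), np.array(get_obs()["ee_pos"]))
E
```

```text
[ 0.68325788 -0.10783436  0.235     ] [-68.44323821 -44.88326824  -1.65794751] [0.16377863 0.5246425  0.21803902]
```

```bash
python3 -m inch '[{"tx":-2,"ty":-1.3,"tz":-1,"turn":-0.07},{"tx":-5,"ty":-3.3,"tz":-2,"turn":-0.14},{"tx":-8,"ty":-5.2,"tz":-3,"turn":-0.21},{"tx":-11,"ty":-7.2,"tz":-3,"turn":-0.28},{"tx":-14,"ty":-9.2,"tz":-3,"turn":-0.35},{"tx":-17,"ty":-11.1,"tz":-3,"turn":-0.42},{"tx":-20,"ty":-13.1,"tz":-3,"turn":-0.49},{"tx":-23,"ty":-15.1,"tz":-3,"turn":-0.527}]' 0 10
python3 - <<'E'
from h import *
P=s2w((50,-90,235),SP); print(P, totool(P)); r=R.from_quat(get_obs()["ee_rot"]).as_matrix(); print(np.degrees(np.arctan2(r[1,1],r[0,1])),get_obs()["joint_pos"])
E
```

```text
clock: 0.82
ee_pos: [0.3391, 0.3108, 0.2486]
ee_rot: [-0.114, 0.994, 0.0, -0.0]
contact_force: [0.0, 0.6, 0.2]
opening: 0.477
[ 0.68325788 -0.10783436  0.235     ] [-24.0625644  -48.55968462   1.35522415]
103.0691171774447 [ 4.98550470e-01  7.38387918e-02  1.68608275e+00  6.02773351e-05
  1.38174363e+00 -1.30035631e+00]
```

```bash
python3 -m inch '[{"tx":-1.5,"ty":-3.2},{"tx":-3,"ty":-6.4},{"tx":-4.5,"ty":-9.6},{"tx":-6,"ty":-12.8},{"tx":-7.5,"ty":-16},{"tx":-9,"ty":-19},{"tx":-10.5,"ty":-22},{"tx":-12,"ty":-25}]'
python3 - <<'E'
from h import *
P=s2w((50,-90,235),SP); print(P, totool(P)); o=get_obs();print(o["ee_pos"],o["joint_pos"])
E
```

```text
[ 0.68325788 -0.10783436  0.235     ] [-24.0625644  -48.55968462   1.35522415]
[0.33905995 0.31077253 0.24859116] [ 4.98550470e-01  7.38387918e-02  1.68608275e+00  6.02773351e-05
  1.38174363e+00 -1.30035631e+00]invalid input at $[0]: expected keys tx, ty, tz, turn
```

```bash
python3 -m inch '[{"tx":-1.5,"ty":-3.2,"tz":0,"turn":0},{"tx":-3,"ty":-6.4,"tz":0,"turn":0},{"tx":-4.5,"ty":-9.6,"tz":0,"turn":0},{"tx":-6,"ty":-12.8,"tz":0,"turn":0},{"tx":-7.5,"ty":-16,"tz":0,"turn":0},{"tx":-9,"ty":-19,"tz":0,"turn":0},{"tx":-10.5,"ty":-22,"tz":0,"turn":0},{"tx":-12,"ty":-25,"tz":0,"turn":0}]'
python3 - <<'E'
from h import *
P=s2w((50,-90,235),SP); print(P, totool(P)); o=get_obs();print(o["ee_pos"],o["joint_pos"])
E
```

```text
clock: 1.48
ee_pos: [0.5117, 0.0936, 0.2484]
ee_rot: [-0.112, 0.994, 0.0, -0.0]
contact_force: [0.2, 0.4, 0.3]
opening: 0.008
[ 0.68325788 -0.10783436  0.235     ] [-12.25745349 -23.45197074   1.33237247]
[0.51169448 0.09362864 0.2484235 ] [-3.37266634e-02  1.86154251e-01  1.55513016e+00  8.26209271e-05
  1.40077863e+00 -1.82835442e+00]
```

```bash
python3 -m inch '[{"tx":-1.9,"ty":-3.5,"tz":0,"turn":0},{"tx":-3.8,"ty":-7,"tz":0,"turn":0},{"tx":-5.7,"ty":-10.5,"tz":0,"turn":0},{"tx":-7.6,"ty":-14,"tz":0,"turn":0},{"tx":-9.5,"ty":-17.5,"tz":0,"turn":0},{"tx":-11,"ty":-21,"tz":0,"turn":0},{"tx":-12.2,"ty":-23.4,"tz":0,"turn":0},{"tx":-12.2,"ty":-23.4,"tz":0,"turn":0}]'
python3 - <<'E'
from h import *
P=s2w((50,-90,235),SP); print(P, totool(P)); o=get_obs();print(o["ee_pos"])
for n in ["scene","side","wrist"]:
    im=read_camera(n)[:,:,::-1]
    if n=="side": im=cv2.resize(im[100:290,210:450],None,fx=3,fy=3)
    if n=="scene": im=cv2.resize(im[100:310,180:420],None,fx=2.8,fy=2.8)
    cv2.imwrite(f"pics/{n}1.png",im)
E
```

```text
clock: 2.15
ee_pos: [0.684, -0.1111, 0.2463]
ee_rot: [-0.11, 0.994, -0.001, -0.001]
contact_force: [-0.7, 0.7, -0.3]
opening: 0.007
[ 0.68325788 -0.10783436  0.235     ] [-0.00333853  0.33507906  1.12484162]
[ 0.68396837 -0.11109715  0.2462519 ]
```

View pics/scene1.png

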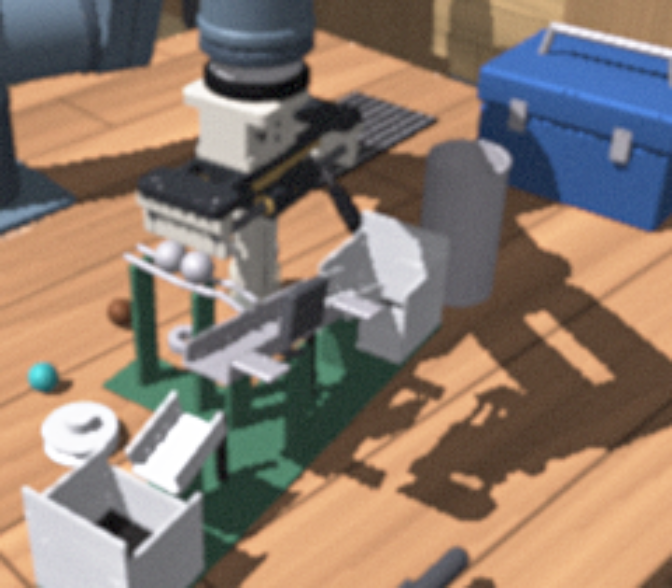

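View pics/side1.png

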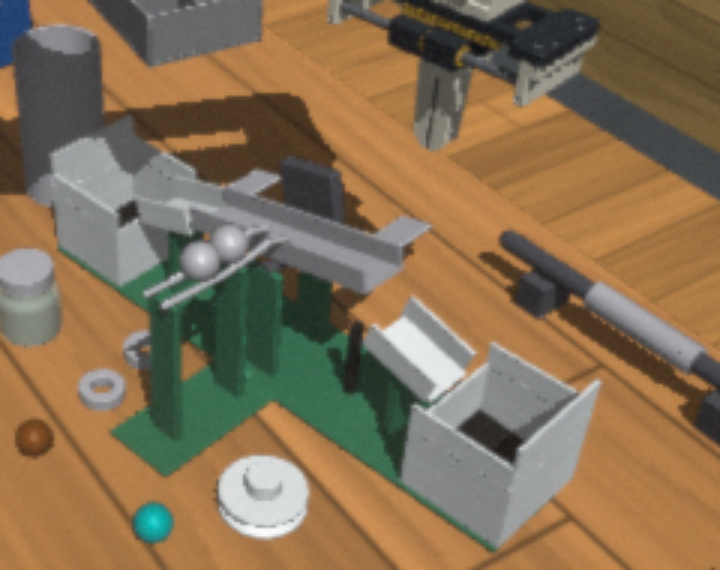

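View pics/wrist1.png

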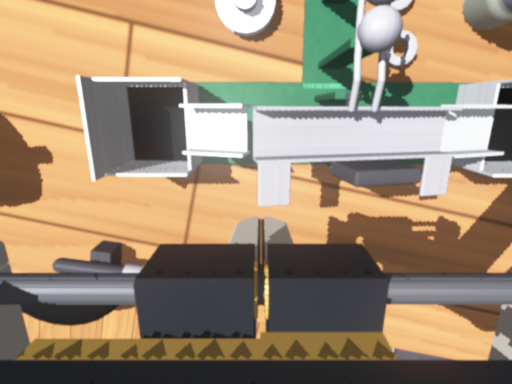

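Run:
```python
from h import *
o=get_obs();print(o["ee_pos"])
for n in ["scene","side","wrist"]:
    print(n,"tcp",proj(n,o["ee_pos"]),"rtab",proj(n,s2w(tab(-1,.2),SP)),"ltab",proj(n,s2w(tab(1,.2),SP)),"front",proj(n,s2w((-80,0,170),SP)))
print((proj("side",o["ee_pos"])-[210,100])*3,(proj("scene",o["ee_pos"])-[180,100])*2.8)
```

```text
[ 0.68149857 -0.10547426  0.24774418]
scene tcp [271.14228011 201.71818382] rtab [272.62163803 230.55868028] ltab [307.39624662 209.22217354] front [249.22654485 195.65049367]
side tcp [352.8814882  146.70729016] rtab [344.19272875 175.60368534] ltab [294.72659281 159.5249143 ] front [286.00737116 180.82477029]
wrist tcp [261.59037695 229.3300774 ] rtab [273.20425175 186.59063212] ltab [434.93961521 177.56142122] front [377.28435626  28.679568  ]
[428.6444646  140.12187048] [255.1983843 284.8109147]
```

```bash
python3 -m inch '[{"tx":-0.1,"ty":-0.2,"tz":3,"turn":0},{"tx":-0.1,"ty":-0.2,"tz":6,"turn":0},{"tx":-0.1,"ty":-0.2,"tz":7.5,"turn":0},{"tx":-0.1,"ty":-0.2,"tz":8.3,"turn":0},{"tx":-0.1,"ty":-0.2,"tz":9.1,"turn":0},{"tx":-0.1,"ty":-0.2,"tz":9.9,"turn":0},{"tx":-0.1,"ty":-0.2,"tz":10.7,"turn":0},{"tx":-0.1,"ty":-0.2,"tz":11.3,"turn":0}]'
python3 - <<'E'
from h import *
o=get_obs();print(o["ee_pos"])
im=read_camera("side")[:,:,::-1]
cv2.imwrite(f"pics/side2.png",cv2.resize(im[100:290,210:450],None,fx=3,fy=3))
E
```

```text
clock: 2.97
ee_pos: [0.6838, -0.1073, 0.1359]
ee_rot: [-0.112, 0.994, -0.0, 0.001]
contact_force: [0.8, 0.1, 0.4]
opening: 0.003
[ 0.68379344 -0.10726583  0.13589179]
```

View pics/side2.png

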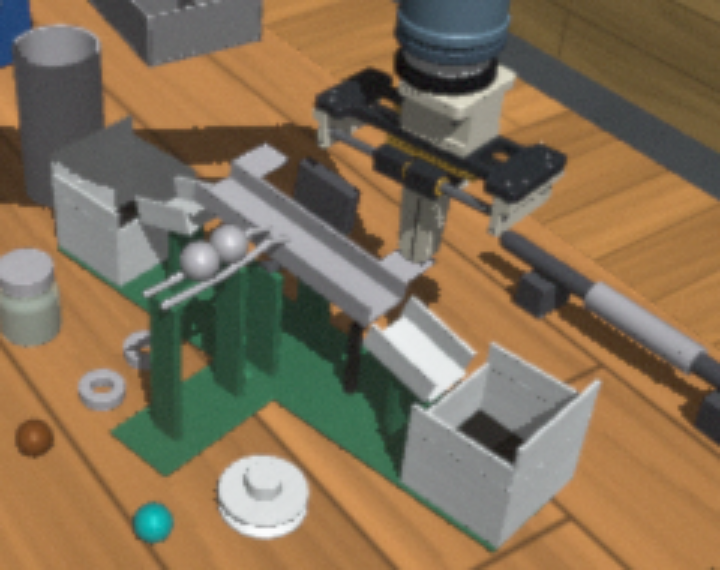

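The gate now lies tipped to the right (side crop: trough's right end at (385,305) meets the chute) and both balls still wait at (200,260) and (230,242). Next I raise the finger and go behind the rear ball.

```bash
python3 -m inch '[{"tx":0,"ty":0,"tz":-4,"turn":0},{"tx":0,"ty":0,"tz":-8,"turn":0},{"tx":2,"ty":1,"tz":-10,"turn":0},{"tx":5.5,"ty":2.5,"tz":-10,"turn":0},{"tx":9,"ty":4,"tz":-10,"turn":0},{"tx":12.5,"ty":5.5,"tz":-10,"turn":0},{"tx":16,"ty":7,"tz":-10,"turn":0},{"tx":19,"ty":8.5,"tz":-10,"turn":0}]'
python3 -m inch '[{"tx":2,"ty":0.5,"tz":0,"turn":0},{"tx":3,"ty":0.5,"tz":0,"turn":0},{"tx":3,"ty":0.5,"tz":0,"turn":0},{"tx":3,"ty":0.5,"tz":0,"turn":0},{"tx":3,"ty":0.5,"tz":0,"turn":0},{"tx":3,"ty":0.5,"tz":0,"turn":0},{"tx":3,"ty":0.5,"tz":0,"turn":0},{"tx":3,"ty":0.5,"tz":0,"turn":0}]'
python3 - <<'E'
from h import *
o=get_obs();print(o["ee_pos"],totool(s2w((-160,0,167),SP)),R.from_quat(o["ee_rot"]).as_matrix()[:,1])
for n in ["side","wrist"]:
    im=read_camera(n)[:,:,::-1]
    if n=="side": im=cv2.resize(im[100:290,210:450],None,fx=3,fy=3)
    else: print(proj(n,s2w((-113,0,170),SP)),proj(n,s2w((-80,0,170),SP)),proj(n,s2w(tab(-1,-.2),SP)),proj(n,s2w(tab(1,-.2),SP)))
    cv2.imwrite(f"pics/{n}3.png",im)
E
```

```text
clock: 3.68
ee_pos: [0.4772, -0.0665, 0.236]
ee_rot: [-0.112, 0.994, -0.0, 0.0]
contact_force: [0.2, -0.2, -0.4]
opening: 0.007
clock: 4.35
ee_pos: [0.4496, -0.0688, 0.2353]
ee_rot: [-0.112, 0.994, 0.0, -0.0]
contact_force: [0.2, 0.1, 0.6]
opening: 0.003
[ 0.44957031 -0.06882875  0.23526139] [-0.9172296  -0.00999123  6.8255921 ] [-2.22488921e-01  9.74935105e-01  4.71256360e-04]
[261.16181591 258.11336366] [261.15792836 290.65388538] [185.70214958 361.6138061 ] [333.5145297  388.32722619]
```

View pics/side3.png

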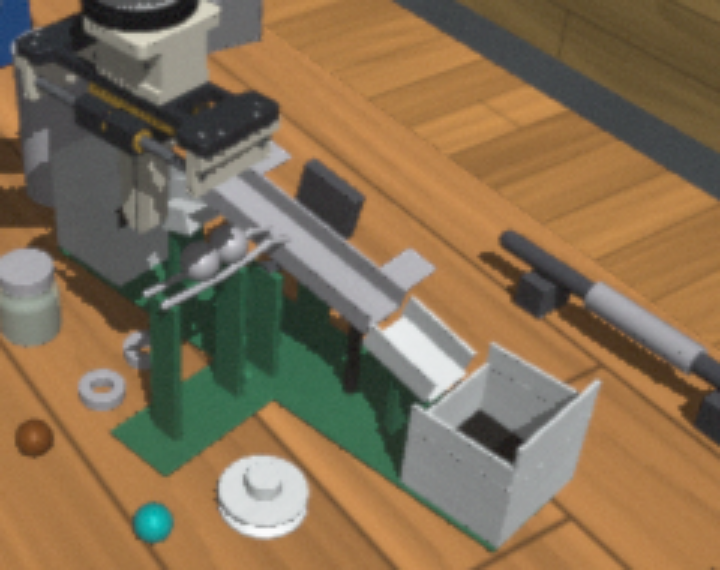

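View pics/wrist3.png

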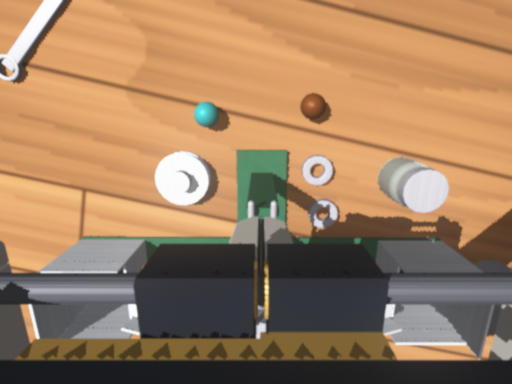

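The gate is at its right stop; the fingertip is in line with the rails (wrist rails at (250,207) and (274,207), finger at 262). Now down, then a slow push.

```bash
python3 -m inch '[{"tx":0,"ty":0,"tz":2.5,"turn":0},{"tx":0,"ty":0,"tz":5,"turn":0},{"tx":0,"ty":0,"tz":6,"turn":0},{"tx":0,"ty":0,"tz":6.7,"turn":0},{"tx":-0.8,"ty":0,"tz":6.7,"turn":0},{"tx":-1.6,"ty":0,"tz":6.7,"turn":0},{"tx":-2.4,"ty":0,"tz":6.7,"turn":0},{"tx":-2.4,"ty":0,"tz":6.7,"turn":0}]'
python3 - <<'E'
from h import *
o=get_obs();print(o["ee_pos"],o["contact_force"],totool(s2w((-66,0,167),SP)))
im=read_camera("side")[:,:,::-1]
cv2.imwrite(f"pics/side4.png",cv2.resize(im[100:290,210:450],None,fx=3,fy=3))
E
```

```text
clock: 5.12
ee_pos: [0.4751, -0.0635, 0.1699]
ee_rot: [-0.112, 0.994, -0.001, 0.002]
contact_force: [0.1, 0.4, 0.1]
opening: 0.002
[ 0.47512234 -0.06353423  0.16989472] [0.09398281 0.37161589 0.06981526] [-7.70329948  0.04572379  0.31348744]
```

View pics/side4.png

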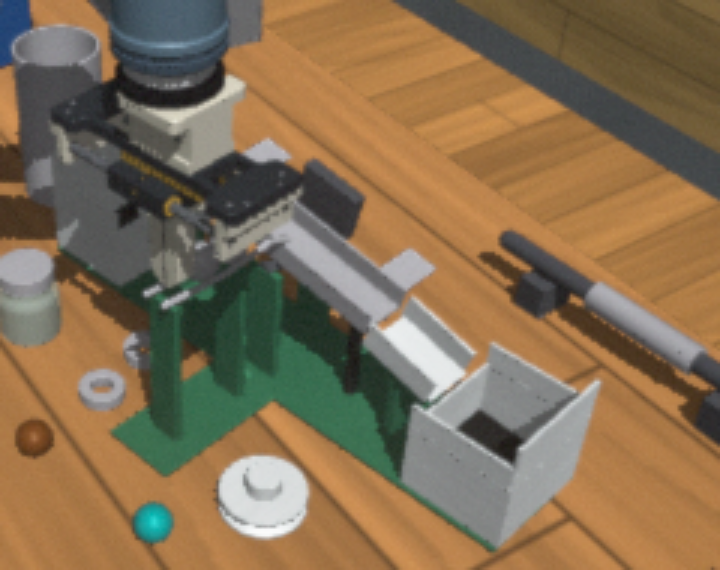

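```bash
python3 -m inch '[{"tx":-0.5,"ty":0,"tz":0,"turn":0},{"tx":-1,"ty":0,"tz":0,"turn":0},{"tx":-1.5,"ty":0,"tz":0,"turn":0},{"tx":-2,"ty":0,"tz":0,"turn":0},{"tx":-2.5,"ty":0,"tz":0,"turn":0},{"tx":-3,"ty":0,"tz":0,"turn":0},{"tx":-3.4,"ty":0,"tz":0,"turn":0},{"tx":-3.7,"ty":0,"tz":0,"turn":0}]'
python3 -m inch '[{"tx":-0.3,"ty":0,"tz":0,"turn":0},{"tx":-0.6,"ty":0,"tz":0,"turn":0},{"tx":-0.9,"ty":0,"tz":0,"turn":0},{"tx":-1.2,"ty":0,"tz":0,"turn":0},{"tx":-1.5,"ty":0,"tz":0,"turn":0},{"tx":-1.5,"ty":0,"tz":0,"turn":0},{"tx":-1.5,"ty":0,"tz":0,"turn":0},{"tx":-1.5,"ty":0,"tz":0,"turn":0}]'
python3 - <<'E'
from h import *
o=get_obs();print(o["ee_pos"],o["contact_force"],totool(s2w((-66,0,167),SP)))
for n in ["side","scene"]:
  im=read_camera(n)[:,:,::-1]
  im=cv2.resize(im[100:290,210:450] if n=="side" else im[140:330,180:370],None,fx=3,fy=3)
  cv2.imwrite(f"pics/{n}5.png",im)
E
```

```text
clock: 5.83
ee_pos: [0.5088, -0.055, 0.1685]
ee_rot: [-0.112, 0.994, 0.0, -0.0]
contact_force: [-0.7, 0.7, 0.6]
opening: 0.005
clock: 6.5
ee_pos: [0.523, -0.0518, 0.1686]
ee_rot: [-0.112, 0.994, 0.0, -0.0]
contact_force: [0.3, -0.5, -0.8]
opening: 0.007
[ 0.52303607 -0.05177463  0.16862523] [ 0.30512262 -0.46184167 -0.75887088] [-2.77131936 -0.03251614  0.16245136]
```

View pics/side5.png

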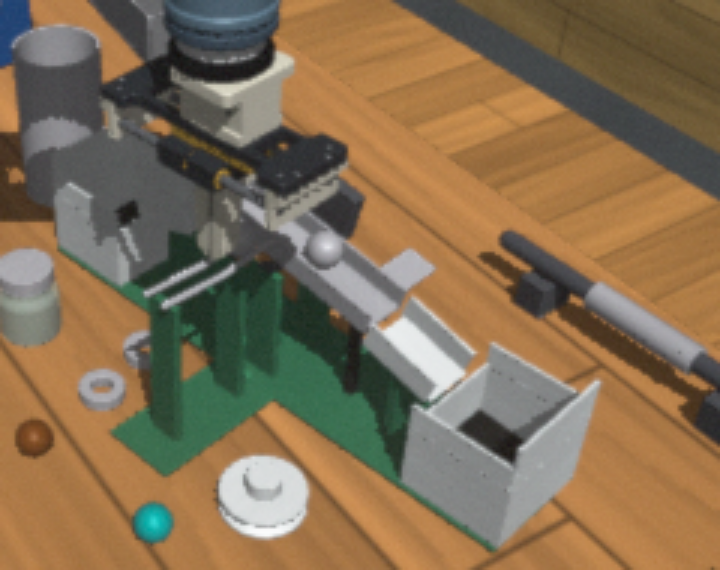

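View pics/scene5.png

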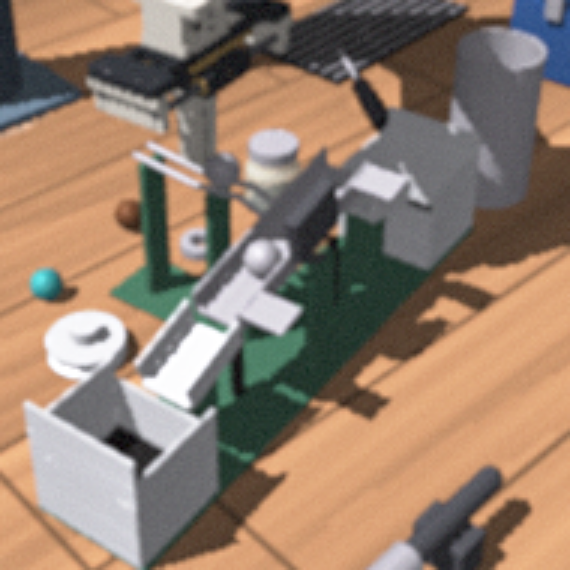

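The front ball is over the hump and rolling down the gate to the right (side (325,250)). The rear ball still waits in front of the finger (scene (222,168)). I let the front one run out first.

```bash
python3 -m inch '[{"tx":0,"ty":0,"tz":0,"turn":0},{"tx":0,"ty":0,"tz":0,"turn":0},{"tx":0,"ty":0,"tz":0,"turn":0},{"tx":0,"ty":0,"tz":0,"turn":0},{"tx":0,"ty":0,"tz":0,"turn":0},{"tx":0,"ty":0,"tz":0,"turn":0},{"tx":0,"ty":0,"tz":0,"turn":0},{"tx":0,"ty":0,"tz":0,"turn":0}]'
python3 -m inch '[{"tx":-0.3,"ty":0,"tz":0,"turn":0},{"tx":-0.7,"ty":0,"tz":0,"turn":0},{"tx":-1.1,"ty":0,"tz":0,"turn":0},{"tx":-1.5,"ty":0,"tz":0,"turn":0},{"tx":-1.9,"ty":0,"tz":0,"turn":0},{"tx":-2.3,"ty":0,"tz":0,"turn":0},{"tx":-2.6,"ty":0,"tz":0,"turn":0},{"tx":-2.6,"ty":0,"tz":0,"turn":0}]'
python3 - <<'E'
from h import *
o=get_obs();print(o["ee_pos"],o["contact_force"],totool(s2w((-66,0,167),SP)))
for n in ["side","scene"]:
  im=read_camera(n)[:,:,::-1]
  im=cv2.resize(im[100:290,210:450] if n=="side" else im[140:330,180:370],None,fx=3,fy=3)
  cv2.imwrite(f"pics/{n}6.png",im)
E
```

```text
clock: 7.27
ee_pos: [0.523, -0.0518, 0.1686]
ee_rot: [-0.112, 0.994, 0.0, -0.0]
contact_force: [-0.1, 0.5, 0.1]
opening: 0.003
clock: 7.93
ee_pos: [0.5493, -0.0459, 0.1686]
ee_rot: [-0.112, 0.994, -0.0, 0.0]
contact_force: [-0.8, 0.4, 0.8]
opening: 0.004
[ 0.54925467 -0.04589757  0.1685808 ] [-0.75950681  0.42745323  0.84212187] [-0.08431703 -0.02243968  0.15813065]
```

View pics/side6.png

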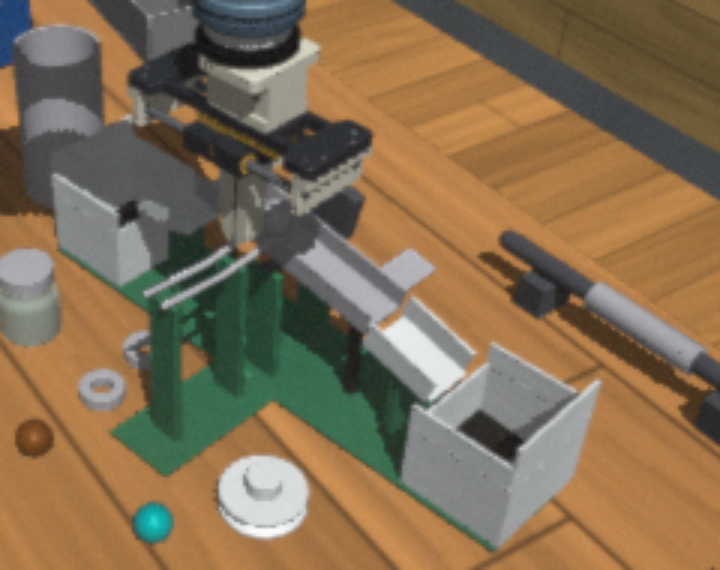

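View pics/scene6.png

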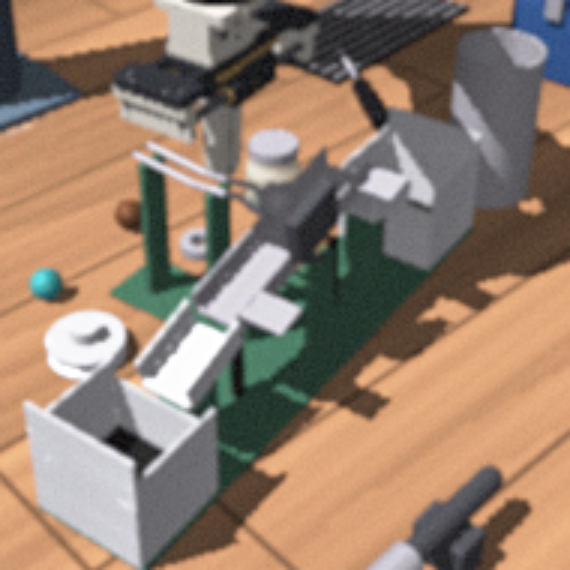

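The rear ball has left the rails and is hidden in shadow or already rolling. I lift the finger clear and look again.

```bash
python3 -m inch '[{"tx":1,"ty":0,"tz":-0.5,"turn":0},{"tx":3,"ty":0,"tz":-2,"turn":0},{"tx":4,"ty":0,"tz":-5,"turn":0},{"tx":4,"ty":0,"tz":-8,"turn":0},{"tx":4,"ty":-3,"tz":-10,"turn":0},{"tx":4,"ty":-6.5,"tz":-10,"turn":0},{"tx":4,"ty":-10,"tz":-10,"turn":0},{"tx":4,"ty":-12,"tz":-10,"turn":0}]'
python3 -m inch '[{"tx":0,"ty":-2,"tz":0,"turn":0},{"tx":0,"ty":-5,"tz":0,"turn":0},{"tx":0,"ty":-8,"tz":0,"turn":0},{"tx":0,"ty":-8,"tz":0,"turn":0},{"tx":0,"ty":-8,"tz":0,"turn":0},{"tx":0,"ty":-8,"tz":0,"turn":0},{"tx":0,"ty":-8,"tz":0,"turn":0},{"tx":0,"ty":-8,"tz":0,"turn":0}]'
python3 - <<'E'
from h import *
o=get_obs();print(o["ee_pos"],o["contact_force"])
for n in ["side","scene","wrist"]:
  print(n,[proj(n,s2w((0,-219,z),SP)).round() for z in (18,34)])
  im=read_camera(n)[:,:,::-1]
  if n=="side": im=im[100:290,210:450]
  if n=="scene": im=im[140:330,180:370]
  if n!="wrist": im=cv2.resize(im,None,fx=3,fy=3)
  cv2.imwrite(f"pics/{n}7.png",im)
E
```

```text
clock: 8.7
ee_pos: [0.5359, -0.1751, 0.2698]
ee_rot: [-0.111, 0.994, -0.001, 0.001]
contact_force: [0.6, 0.8, -0.0]
opening: 0.007
clock: 9.37
ee_pos: [0.5536, -0.2487, 0.2691]
ee_rot: [-0.112, 0.994, 0.0, 0.0]
contact_force: [0.4, 0.6, -0.2]
opening: 0.008
[ 0.55364768 -0.24868095  0.26910325] [ 0.39342909  0.62962555 -0.16448435]
side [array([373., 256.]), array([374., 251.])]
scene [array([222., 303.]), array([221., 298.])]
wrist [array([248., 227.]), array([248., 231.])]
```

View pics/side7.png

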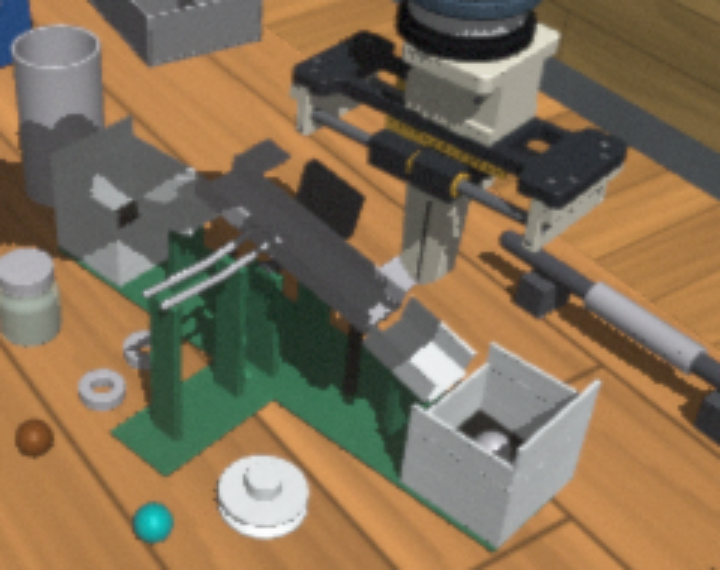

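View pics/scene7.png

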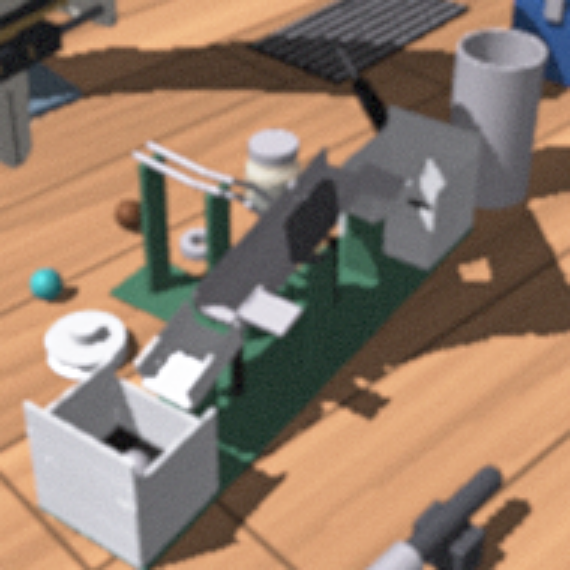

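View pics/wrist7.png

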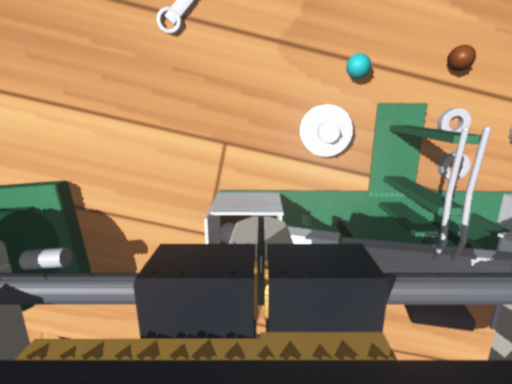

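The rails and gate are empty and one ball shows in the right bin (side (492,440)). I move the arm so the wrist camera sees into the bin.

```bash
python3 -m inch '[{"tx":-3,"ty":0,"tz":-1,"turn":0},{"tx":-6,"ty":0,"tz":-2,"turn":0},{"tx":-9,"ty":0,"tz":-3,"turn":0},{"tx":-12,"ty":0,"tz":-3,"turn":0},{"tx":-14,"ty":0,"tz":-3,"turn":0},{"tx":-14,"ty":0,"tz":-3,"turn":0},{"tx":-14,"ty":0,"tz":-3,"turn":0},{"tx":-14,"ty":0,"tz":-3,"turn":0}]'
python3 - <<'E'
from h import *
o=get_obs();print(o["ee_pos"])
print([proj("wrist",s2w((0,-219,z),SP)).round() for z in (18,34)], proj("wrist",s2w(tab(-1,-.2),SP)))
im=read_camera("wrist")[:,:,::-1]; cv2.imwrite("pics/wrist8.png",cv2.resize(im,None,fx=1.5,fy=1.5))
E
```

```text
clock: 10.18
ee_pos: [0.6898, -0.2186, 0.2983]
ee_rot: [-0.112, 0.994, 0.0, -0.001]
contact_force: [0.1, -0.7, 0.2]
opening: 0.007
[ 0.68980825 -0.21855946  0.29828154]
[array([248., 134.]), array([248., 135.])] [354.75358111 181.44924969]
```

View pics/wrist8.png

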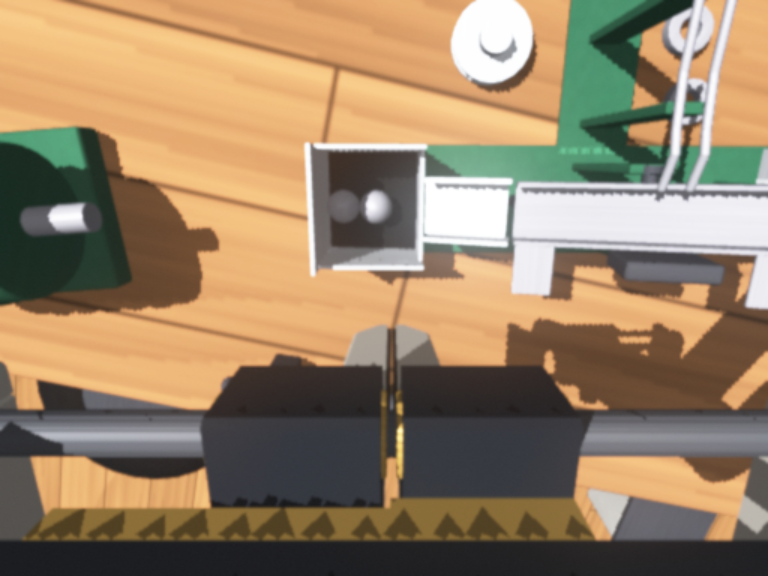

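Both balls lie in the right bin, at (344,206) and (378,207), and the gate is down to the right. A pause lets me check they are at rest.

```bash
python3 -m inch '[{"tx":0,"ty":0,"tz":0,"turn":0},{"tx":0,"ty":0,"tz":0,"turn":0},{"tx":0,"ty":0,"tz":0,"turn":0},{"tx":0,"ty":0,"tz":0,"turn":0},{"tx":0,"ty":0,"tz":0,"turn":0},{"tx":0,"ty":0,"tz":0,"turn":0},{"tx":0,"ty":0,"tz":0,"turn":0},{"tx":0,"ty":0,"tz":0,"turn":0}]'
python3 - <<'E'
from h import *
a=cv2.imread("pics/wrist8.png"); im=cv2.resize(read_camera("wrist")[:,:,::-1],None,fx=1.5,fy=1.5)
cv2.imwrite("pics/cmp9.png",cv2.resize(np.hstack([a[130:290,290:440],im[130:290,290:440]]),None,fx=2.5,fy=2.5))
E
```

```text
clock: 10.9
ee_pos: [0.6903, -0.2188, 0.2986]
ee_rot: [-0.112, 0.994, 0.0, -0.0]
contact_force: [0.4, 0.2, -0.4]
opening: 0.002
```

View pics/cmp9.png

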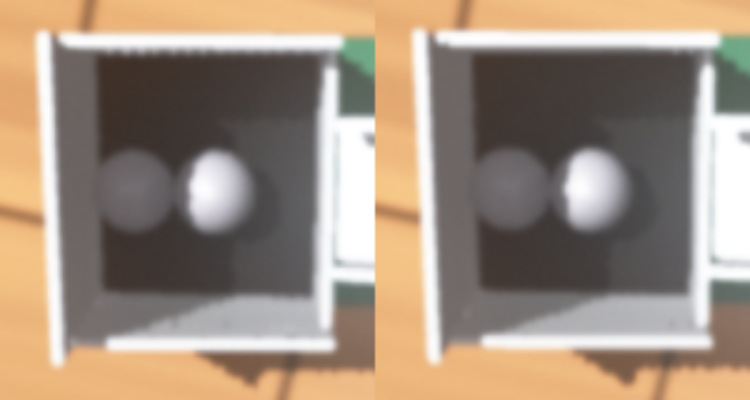

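The balls lie still in the bin: both frames, 0.7 s apart, show the same positions.

```bash
python3 -c "
from workcell import *
print(finish_job())"
```

```text
the job is handed in; nothing more can be done
None
```

The job is done and handed in at about 11 s of the 48 s allowed; `finish_job` reports no verdict. The gate started with its left end down. I pressed the raised right tab with the closed fingertips until it fell over to the right stop while both balls still waited on the rails. Then I pushed the rear ball slowly forward, so the front ball went over the hump first and the rear one followed about 1.4 s later.

- **Final state:** the last pictures show both steel balls in the right bin, at rest in two frames 0.7 s apart. The gate was still tipped right, and the arm was clear at z = 0.30 m.
- **Bystanders:** I saw no sign of movement. I only compared them by eye in the pictures and did not measure their positions.
- **Failures:** one move call was refused for missing keys and was sent again in full; nothing moved on the refused call. No other check failed or disagreed.

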